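Unlock the print bed and slide it to its end stop

ROBOT

A 6-joint arm with a two-finger parallel gripper is mounted at the origin on the work surface. World frame = base frame: x ahead of the robot, y to its left, z up, the work surface at z = 0. Lengths are in m, angles in rad, forces in N, time in s.
With the tool pointing down it reaches from about 0.325 to 0.85 m from the base axis. Payload 4.4 kg.
Tool frame: the origin (TCP) lies on the centre line of the jaws, within the pads' length; the fingertips stand 11 mm ahead of it and the grasp point (between the pads) lies 8 mm behind it (robot.tcp_to_tips is the distance from the TCP to the fingertips, in m); z points along the fingers, y is the line along which they close (so a half turn about z gives the same grasp; the last joint's range is limited). The gripper opens to 94 mm and grips with 3 to 60 N. Pads are 16 mm wide; open, the fingers measure 119 mm over their backs; the gripper's body (75 mm by 177 mm) begins 78 mm behind the grasp point.
Start: joints at [-1.367, 0.207, 1.542, -0, 1.393, -0.15], TCP at [0.2, -0.539, 0.216] pointing down, gripper open.
Joint ranges: [-2.73, 2.73], [-0.86, 2.22], [0.23, 2.46], [-1.11, 4.25], [0.08, 2.63], [-2.82, 2.82]. Speed limits (rad/s): [2.79, 2.79, 3.14, 3.14, 3.14, 3.14].

INTERFACE

Orientations are given as [roll, pitch, yaw] about the fixed x, y, z axes, in that order (R = Rz(yaw) Ry(pitch) Rx(roll)).
In Python, from plant import robot gives the robot as it stands.
- The arm moves only by the tool move_arm, never from a script. Its arguments are lists of equal length, an entry for each row: "fingers": the finger opening in mm, from 0 to 94; "slide": the shift along the tool's x, y, z in mm, a list of three; "yaw": the turn about the tool's z in rad. A call has 1 to 10 rows; each row shifts and turns the commanded pose from where the row before left it, along the tool's axes as they then stand; what a row does not reach is not made up. A row lasts 1/12 s, in which the tool goes at most 41.7 mm and 7.16 degrees, less where a joint would pass 70% of its speed; a pose out of reach is approached as far as the arm can. A call is refused whole if a number of a shift passes 41.7 or a number of a turn 0.125, either way. A call with a gripper value outside its range is refused whole. The fingers move at their own pace and stop on an object; "newtons" is the grip in N (left out, the last holds). Time passes only in rows, so rows that do not move let the fingers close. It gives the time, the measured TCP pose, the force, the opening and the grip force at its end, in the units of the state.
- robot.get_state(): the state, without advancing time (a new reading comes with each control period).
- robot.grab_frame(name): name is "side" or "top"; returns a dict with "pixels" (420x560x3 uint8, red, green, blue), "z_map" (420x560 float32, m along the optical axis (not along the pixel's ray), 0 where there is no reading), "fov_y" (degrees; the focal length in pixels is half the picture's height over the tangent of half this angle, whatever the lens; pixels are square), "cx", "cy" (the principal point, pixels), "R" (3x3) and "t" (3): a world point X has camera coordinates R X + t. Camera axes: x right, y down, z forward; pixel columns grow to the right and rows downward; lengths in m; the calibration is good to about 2 mm. A picture is of the moment at which its call begins.
- robot.job_done(): hands the job in; it is judged then, once.
The state is a dict: "time": time; "joint_pos": joint angles; "dq": joint speeds; "joint_efforts": joint torques, N m; "position": TCP position; "orientation": TCP orientation; "contact_force": force on the tool from outside, world axes, zero at the start; "torque": the same for the moment, N m; "width": finger opening in m; "gripper_force": force on a finger pad.
Only numpy, scipy, OpenCV 4.12 (cv2) and the standard library are available. Lean on these libraries where they do the work, as an engineer would, in place of code of your own. Each camera call takes 0.05 s, during which the arm holds its last target. There are 200 camera calls.

TASK

Bring the print bed out to its end stop: with the fingertips, press the bed's locking button down and, keeping it held down all the way, slide the bed to the other end of its rails until it rests against the two rubber bumpers; then let the button go so that it pops up and locks the bed there, and move clear. Do not pinch or lift anything: the blue print stays standing on the bed, untouched, and the things around it stay where they are.

Things in the scene. Friction and masses are not known exactly. Their poses are not given: they have to be found in the camera images.
- bed_unit: Print-bed unit of a desktop 3D printer, screwed to the desk: flat grey-painted base 200 x 370 x 6 mm with two steel rods along its y axis and a black cross-piece (up to 40 mm high) at each end. Origin on the desk under the middle of the rods; z up; the bed slides along its +y. Two black stop posts, 56 mm high, with rubber bumpers stand at the +y end, at x = -30 and +70 mm.
- carriage (a joint): Travel of the bed in m along +y of bed_unit: 0 = the end away from the bumpers, 0.140 = against the bumpers. It starts locked at 0 to 0.010 (free play up to 0.012); its rails drag with about 1.5 N. With the button up the lock blocks it every 25 to 30 mm; at the end the button can pop up only within 3 mm of the stop.
- lock_button (a joint): How far the locking button is pressed down, in m: 0 = up (locked), 0.008 = fully down. Spring: about 3 N to start, 6.2 N fully down; the lock is free from about 0.006 on. The button rides on the carriage and springs up when released.
- button_top (a point): Middle of the top face of the locking button, a square grey ribbed cap 36 x 36 mm in the black bracket on the -x side of the bed, 85 mm to -x of bed_unit's centre line. Its top is 63 mm over the desk when up, 55 mm when down; the bracket's top around it (52 x 80 mm) is at 51 mm. Axes as bed_unit. Friction of the fingertip on the cap can also carry the bed along.
- bed_center (a point): Middle of the top face of the bed, a flat aluminium plate 150 x 150 mm, top 55 mm over the desk, that moves with the carriage; 105 mm to +x of the button's middle. Axes as bed_unit.
- end_stop (a point): Point midway between the two rubber bumpers, at their faces, 48 mm over the desk, fixed on bed_unit.
- print: Finished blue print standing loose on the bed: a round turned shape 40 mm wide at the foot, 48 mm high, 40 g or so. Origin at the middle of its foot. Must ride along standing.
- spool: Small sample filament spool lying flat on the desk, 110 mm across, 55 mm high; origin under its centre. Leave alone.
- glue_stick: White glue stick standing on the desk, 30 mm across, 95 mm high; origin under its centre. Leave alone.
- scraper: Scraper with flat blade, 200 mm long, lying on the desk along its x axis; origin at the underside of its middle. Leave alone.
- fence_top (a point): Middle of the top edge of the black upright thumb fence on the bracket, 79 mm over the desk, 46 mm wide along x, 8 mm thick along y, on the +y side of the button; its near face is 25 mm from the button's middle. A fingertip pressing the button can push against it to slide the bed along +y.
Things that resemble listed ones, but are neither listed nor needed, are in the scene too. Of the things like the print, leave any that is brown or yellow; of the rest the smaller one is meant.

How it is judged:
By the outcome, as a careful person would: the job done as asked, in the order asked, and still so for the second after the job is handed in, with the robot touching nothing.
It also fails if it takes over 35 s, if anything falls off the work surface, if the arm or the gripper's body presses on something with over 40 N, if the wrist force passes 120 N, or if a joint passes its speed limit or range.

## Working session

There is one attempt and no reset: what is moved stays moved. The work goes in short steps, Python scripts to look and compute and a tool call to move; the robot and the scene stay as the last step left them, time stands still between calls to the robot, and variables do not carry over. Pictures are saved under pics/ and viewed, at most 10 in all, crops included, and the job is handed in when it is done.

Besides the shell and the picture viewer there is one more tool, called after ">>>" as name([rows], argument=value, ...), one row to a line, values as JSON. move_arm: Moves the arm, as the interface text tells. Its arguments: {"type":"object","properties":{"fingers":{"type":"array"},"slide":{"type":"array"},"yaw":{"type":"array"},"newtons":{"type":"number"}},"required":["fingers","slide","yaw"]}

```bash
mkdir -p pics
cat > h.py <<'E'
import numpy as np, cv2, pickle
from plant import robot
def grab(n,save=None):
    f=robot.grab_frame(n)
    if save: cv2.imwrite('pics/'+save,cv2.cvtColor(f['pixels'],cv2.COLOR_RGB2BGR))
    f['f']=f['pixels'].shape[0]/2/np.tan(np.radians(f['fov_y'])/2)
    return f
def cloud(f):
    z=f['z_map']; v,u=np.indices(z.shape)
    c=np.stack([(u-f['cx'])/f['f']*z,(v-f['cy'])/f['f']*z,z],-1)
    P=(c-f['t'])@f['R']; P[z==0]=np.nan
    return P
def ray(f,u,v,h):
    d=np.array([(u-f['cx'])/f['f'],(v-f['cy'])/f['f'],1])@f['R']; o=-f['R'].T@f['t']
    return o+d*(h-o[2])/d[2]
E
python3 - <<'E'
from h import *
for n in('top','side'):
    f=grab(n,n+'0.png'); pickle.dump(f,open(n+'0.pkl','wb')); print(n,f['fov_y'],f['cx'],f['cy'],-f['R'].T@f['t'],f['R'][2], (f['z_map']>0).mean())
s=robot.get_state(); print(s)
E
```

```text
top 54.145866083532255 274.16844689562913 206.48804587771434 [ 0.5232248  -0.02584582  0.90662717] [ 0.09458136 -0.02934881 -0.99508443] 0.9960926870748299
side 51.96707580272793 273.1134958480487 214.22700195243993 [ 0.54758199 -0.6140988   0.70409616] [ 0.046984    0.6703269  -0.74057704] 0.996156462585034
{'time': 0.1, 'joint_pos': array([-1.36650845e+00,  2.07358511e-01,  1.54278883e+00,  2.25766279e-06,
        1.39350722e+00, -1.50526909e-01]), 'dq': array([-0.00149981, -0.00258753, -0.00368231, -0.00222563, -0.00151823,
        0.00019246]), 'joint_efforts': array([ 1.34208335e-04, -3.71862280e+01, -2.82292467e+01,  6.99999626e-02,
        3.11222509e-02, -5.20958201e-05]), 'position': array([ 0.19959595, -0.53849661,  0.21540399]), 'orientation': array([-3.13955440e+00, -3.11397457e-04,  3.54814071e-01]), 'contact_force': array([ 0.78679971, -0.2802419 ,  0.2278151 ]), 'torque': array([-0.01025079, -0.00511851, -0.01848667]), 'gripper_force': 0.0, 'width': 0.09422425368572172}
```

View pics/top0.png

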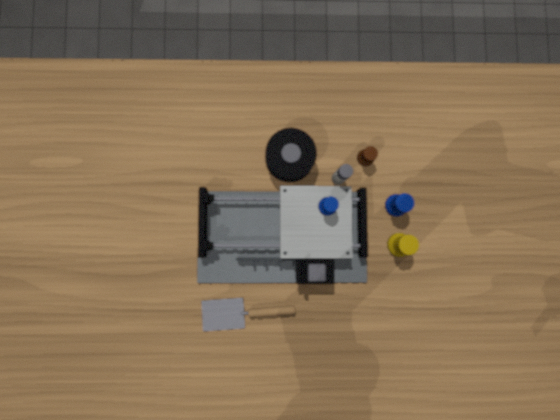

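View pics/side0.png

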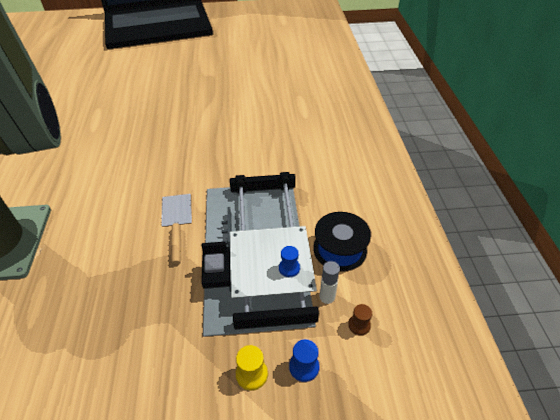

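Top view: the bed is at (316,222), button at (317,272), and the cross-pieces at columns 204 and 362. Candidates for the print are blue on the bed at (329,205), blue on the desk at (400,204), yellow at (403,244) and brown at (368,156). The one on the bed is the smaller blue, so it is the print. I'll confirm with a crop and measure.

Run:
```python
from h import *
f=pickle.load(open('top0.pkl','rb'));g=pickle.load(open('side0.pkl','rb'))
im=cv2.cvtColor(f['pixels'],cv2.COLOR_RGB2BGR); a=cv2.resize(im[175:340,190:425],None,fx=3.4,fy=3.4,interpolation=cv2.INTER_CUBIC)
cv2.imwrite('pics/c1.png',cv2.convertScaleAbs(a[:590,:799],alpha=1.8,beta=10))
P=cloud(f);Q=cloud(g)
# bed plate
hsv=cv2.cvtColor(im,cv2.COLOR_BGR2HSV)
def comp(f,m,name,h):
    n,l,st,c=cv2.connectedComponentsWithStats(m.astype(np.uint8))
    P=cloud(f)
    for i in range(1,n):
        if st[i,4]>60:
            r=cv2.minAreaRect(np.argwhere(l==i)[:,::-1].astype(np.float32))
            print(name,c[i].round(1),st[i],'z',np.nanmedian(P[l==i][:,2]).round(4),'ray',ray(f,*c[i],h).round(4),'rect',r)
for F,nm in((f,'top'),(g,'side')):
    hs=cv2.cvtColor(F['pixels'],cv2.COLOR_RGB2HSV); PP=cloud(F); z=PP[...,2]
    region=(PP[...,0]>.3)&(PP[...,0]<.75)&(abs(PP[...,1])<.3)
    comp(F,region&(hs[...,1]<40)&(hs[...,2]>120)&(abs(z-.055)<.012),nm+' bed/button',.055)
    comp(F,region&(hs[...,0]>105)&(hs[...,0]<130)&(hs[...,1]>150)&(hs[...,2]>50),nm+' blue',.08)
    for u,v in([(317,272),(332,272),(302,272),(204,222),(362,222),(293,272)] if nm=='top' else [(214,262),(214,245),(225,262)]): print(u,v,PP[v,u].round(4))
```

```text
top bed/button [314.2 223. ] [ 280  186   73   72 4612] z 0.0552 ray [ 0.5696 -0.1341  0.055 ] rect ((316.0, 221.5), (71.0, 72.0), 90.0)
top blue [328.1 205.4] [320 197  18  18 241] z 0.1026 ray [ 0.604  -0.1598  0.08  ] rect ((328.5, 205.5), (17.0, 17.0), 90.0)
317 272 [ 0.4695 -0.137   0.0677]
332 272 [ 0.4683 -0.1703  0.0516]
302 272 [ 0.4703 -0.1055  0.0785]
204 222 [0.5732 0.0968 0.036 ]
362 222 [ 0.5723 -0.2378  0.0409]
293 272 [ 0.4659 -0.0928  0.0071]
side bed/button [342.5 231.6] [333 225  20  15 232] z 0.055 ray [ 0.7198 -0.0861  0.055 ] rect ((342.5, 232.0), (14.0, 19.0), 90.0)
side bed/button [268.1 261.7] [ 230  226   86   72 4623] z 0.0544 ray [ 0.5693 -0.1437  0.055 ] rect ((271.1675109863281, 261.3451843261719), (65.97476959228516, 83.78652954101562), 85.91438293457031)
side bed/button [214.1 260.6] [205 254  18  15 225] z 0.0623 ray [ 0.4696 -0.1315  0.055 ] rect ((213.73931884765625, 260.82879638671875), (13.348953247070312, 17.341163635253906), 86.42366790771484)
side blue [338.7 257.4] [319 245  42  21 360] z 0.0212 ray [ 0.6948 -0.1648  0.08  ] rect ((338.1242370605469, 256.55780029296875), (41.593265533447266, 16.348798751831055), 9.688786506652832)
side blue [289.  261.5] [279 246  21  31 507] z 0.0898 ray [ 0.6054 -0.1651  0.08  ] rect ((289.0, 261.0), (30.0, 20.0), 90.0)
214 262 [ 0.4701 -0.139   0.0609]
214 245 [ 0.4717 -0.1111  0.0757]
225 262 [ 0.4892 -0.1324  0.0493]
```

View pics/c1.png

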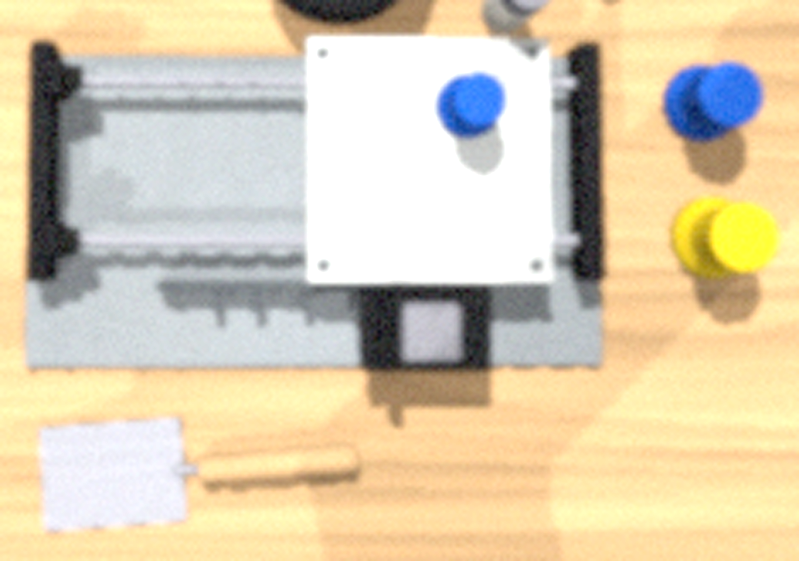

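Run:
```python
from h import *
f=pickle.load(open('top0.pkl','rb'));g=pickle.load(open('side0.pkl','rb'))
P=cloud(f)
hs=cv2.cvtColor(f['pixels'],cv2.COLOR_RGB2HSV)
m=(hs[...,1]<40)&(hs[...,2]>110)&(abs(P[...,2]-.055)<.02); m[:,:275]=0;m[:180]=0;m[262:]=0
# left edge & lower edge lines of the bed
for nm,pts in(('left',[(np.where(m[v])[0].min(),v) for v in range(195,250)]),('low',[(u,np.where(m[:,u])[0].max()) for u in range(285,345)]),('right',[(np.where(m[v])[0].max(),v) for v in range(195,250)])):
    W=np.array([ray(f,u,v,.055)[:2] for u,v in pts]); vx,vy,x,y=cv2.fitLine(W.astype(np.float32),cv2.DIST_HUBER,0,.001,.001).ravel(); print(nm,vx,vy,x,y)
print('btn side',ray(g,214.1,260.6,.063),'top',ray(f,317.5,272,.063))
```

```text
left 0.9997742 0.021250065 0.56881654 -0.06398616
low 0.0042827753 0.9999908 0.499325 -0.13788015
right 0.9999999 -0.00045040998 0.5841825 -0.2119541
btn side [ 0.4705091  -0.13737291  0.063     ] top [ 0.46917547 -0.13864584  0.063     ]
```

>>> move_arm([
  [0, 0, 0],
  [0, 0, 0],
  [0, 0, 0],
  [15, -23, 0],
  [15, -23, 0],
  [15, -23, 0],
  [15, -23, 0],
  [15, -23, 0],
  [15, -23, 0],
  [15, -23, 0],
], fingers=[0, 0, 0, 0, 0, 0, 0, 0, 0, 0], yaw=[0.118, 0.118, 0.118, 0, 0, 0, 0, 0, 0, 0], newtons=10)

```text
time: 0.93
position: [0.305, -0.3766, 0.216]
orientation: [-3.141, 0.0, 0.0]
contact_force: [0.4, 1.0, -0.2]
width: 0.0308
gripper_force: 0.0
```

>>> move_arm([
  [15, -23, 0],
  [15, -23, 0],
  [15, -23, 0],
  [15, -23, 0],
  [15, -23, 0],
  [20, -30, 0],
  [20, -30, 0],
  [20, -30, 0],
  [20, -30, 0],
  [10, -11, 0],
], fingers=[0, 0, 0, 0, 0, 0, 0, 0, 0, 0], yaw=[0, 0, 0, 0, 0, 0, 0, 0, 0, 0])

```text
time: 1.77
position: [0.4705, -0.1282, 0.216]
orientation: [-3.14, 0.0, 0.004]
contact_force: [-0.7, -0.0, -0.2]
width: 0.0002
gripper_force: 0.0
```

>>> move_arm([
  [0, 0, 30],
  [0, 0, 30],
  [0, 0, 30],
  [0, 0, 20],
  [0, 0, 10],
  [0, 0, 0],
], fingers=[0, 0, 0, 0, 0, 0], yaw=[0, 0, 0, 0, 0, 0])

```text
time: 2.27
position: [0.467, -0.1308, 0.0936]
orientation: [-3.139, 0.006, 0.001]
contact_force: [-0.8, 0.8, 0.5]
width: 0.0005
gripper_force: 0.0
```

Run:
```python
from h import *
g=grab('side'); im=cv2.cvtColor(g['pixels'],cv2.COLOR_RGB2BGR)
cv2.imwrite('pics/s1.png',cv2.convertScaleAbs(cv2.resize(im[150:330,130:350],None,fx=3.3,fy=3.3,interpolation=cv2.INTER_CUBIC),alpha=1.4,beta=10))
s=robot.get_state();print(s['position'],s['orientation'],s['contact_force'],s['width'])
```

```text
[ 0.4685403  -0.13157302  0.09550058] [-3.14038682e+00  2.51570515e-03  7.57066634e-04] [0.16470424 0.22162033 0.12603688] -8.018709281399446e-05
```

View pics/s1.png

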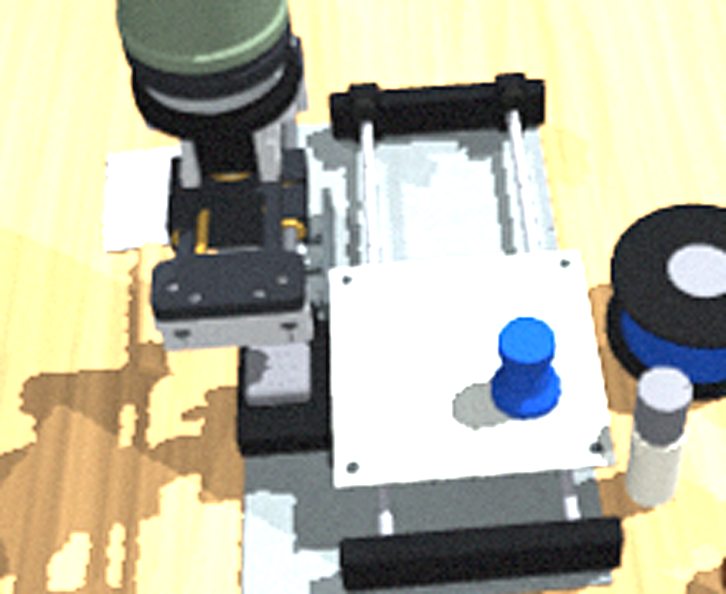

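The picture shows the fingertips over the button (crop about (275,370)), with the print standing on the bed at (525,370) and the far posts at (362,95) and (512,85). Now pressing.

>>> move_arm([
  [0, 0, 8],
  [0, 0, 8],
  [0, 0, 4],
  [0, 0, 2],
  [0, 0, 2],
  [0, 0, 2],
  [0, 0, 1],
  [0, 0, 0],
  [0, 0, 0],
], fingers=[0, 0, 0, 0, 0, 0, 0, 0, 0], yaw=[0, 0, 0, 0, 0, 0, 0, 0, 0])

```text
time: 3.07
position: [0.4694, -0.132, 0.0698]
orientation: [3.142, 0.0, 0.001]
contact_force: [-2.6, 0.3, 4.8]
width: 0.0006
gripper_force: 2.2
```

>>> move_arm([
  [0, 0, 1],
  [0, 0, 1],
  [0, 0, 1],
  [0, 0, 1],
  [0, 0, 0],
], fingers=[0, 0, 0, 0, 0], yaw=[0, 0, 0, 0, 0])

```text
time: 3.48
position: [0.4695, -0.1321, 0.0662]
orientation: [3.141, 0.0, 0.001]
contact_force: [-4.1, 1.4, 9.9]
width: 0.0004
gripper_force: 4.7
```

>>> move_arm([
  [0, 0, 1],
  [0, -1, 0],
  [0, -2, 0],
  [0, -2, 0],
  [0, -3, 0],
  [0, -3, 0],
  [0, -3, 0],
  [0, -3, 0],
], fingers=[0, 0, 0, 0, 0, 0, 0, 0], yaw=[0, 0, 0, 0, 0, 0, 0, 0])

```text
time: 4.15
position: [0.4696, -0.1164, 0.0661]
orientation: [3.139, 0.0, 0.001]
contact_force: [-5.9, -0.6, 14.5]
width: 0.0007
gripper_force: 7.0
```

>>> move_arm([
  [0, -3, 0],
  [0, -3, 0],
  [0, -3, 0],
  [0, -3, 0],
  [0, -3, 0],
  [0, -3, 0],
  [0, -3, 0],
  [0, -3, 0],
  [0, -2, 0],
  [0, -1, 0],
], fingers=[0, 0, 0, 0, 0, 0, 0, 0, 0, 0], yaw=[0, 0, 0, 0, 0, 0, 0, 0, 0, 0])

```text
time: 4.98
position: [0.4697, -0.089, 0.0661]
orientation: [3.139, -0.0, 0.002]
contact_force: [-6.3, -1.4, 15.1]
width: 0.0003
gripper_force: 7.1
```

Run:
```python
from h import *
g=grab('side'); im=cv2.cvtColor(g['pixels'],cv2.COLOR_RGB2BGR)
cv2.imwrite('pics/s2.png',cv2.convertScaleAbs(cv2.resize(im[130:330,130:370],None,fx=3,fy=3,interpolation=cv2.INTER_CUBIC),alpha=1.4,beta=10))
hs=cv2.cvtColor(g['pixels'],cv2.COLOR_RGB2HSV); P=cloud(g)
m=(hs[...,1]<40)&(hs[...,2]>120)&(abs(P[...,2]-.055)<.006)&(P[...,0]>.5)&(P[...,0]<.645)
y=P[m][:,1]; print('bed y',np.percentile(y,[1,99]))
s=robot.get_state();print(s['position'],s['contact_force'])
```

```text
bed y [-0.16914404 -0.02174036]
[ 0.46963615 -0.08884225  0.0661065 ] [-5.53342827 -0.95200442 14.60156417]
```

View pics/s2.png

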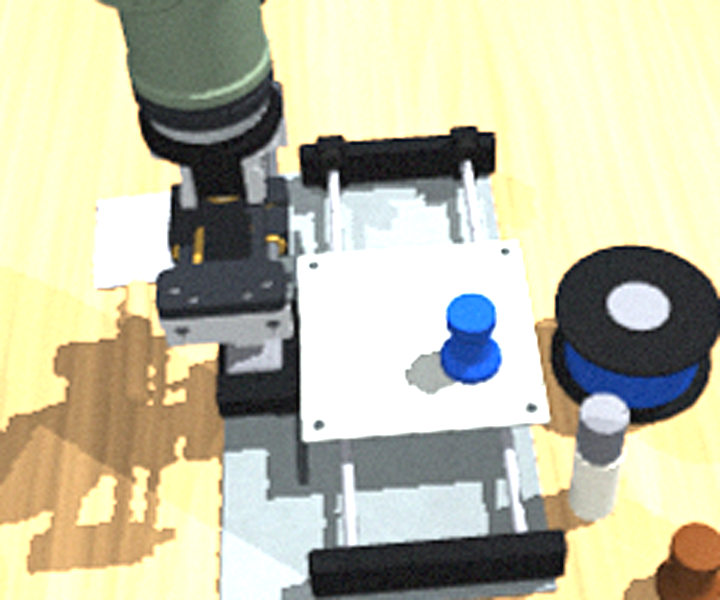

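The bed has moved about 42 mm along with the tool (plate centre at crop (420,340)), and the print still stands at (470,340). Continuing.

>>> move_arm([
  [0, -2, 0],
  [0, -3, 0],
  [0, -4, 0],
  [0, -4, 0],
  [0, -4, 0],
  [0, -4, 0],
  [0, -4, 0],
  [0, -4, 0],
  [0, -4, 0],
  [0, -4, 0],
], fingers=[0, 0, 0, 0, 0, 0, 0, 0, 0, 0], yaw=[0, 0, 0, 0, 0, 0, 0, 0, 0, 0])

```text
time: 5.87
position: [0.4697, -0.052, 0.0661]
orientation: [3.139, -0.0, 0.001]
contact_force: [-6.2, -2.0, 14.3]
width: 0.0004
gripper_force: 7.2
```

>>> move_arm([
  [0, -4, 0],
  [0, -4, 0],
  [0, -4, 0],
  [0, -4, 0],
  [0, -4, 0],
  [0, -4, 0],
  [0, -4, 0],
  [0, -3, 0],
  [0, -3, 0],
  [0, -2, 0],
], fingers=[0, 0, 0, 0, 0, 0, 0, 0, 0, 0], yaw=[0, 0, 0, 0, 0, 0, 0, 0, 0, 0])

```text
time: 6.7
position: [0.4698, -0.0156, 0.0661]
orientation: [3.14, -0.0, 0.002]
contact_force: [-6.2, -1.8, 14.3]
width: 0.0004
gripper_force: 7.3
```

>>> move_arm([
  [0, -2, 0],
  [0, -2, 0],
  [0, -2, 0],
  [0, -2, 0],
  [0, -1, 0],
  [0, -1, 0],
  [0, -1, 0],
  [0, -1, 0],
  [0, 0, 0],
], fingers=[0, 0, 0, 0, 0, 0, 0, 0, 0], yaw=[0, 0, 0, 0, 0, 0, 0, 0, 0])

```text
time: 7.45
position: [0.4698, -0.0036, 0.0661]
orientation: [3.14, -0.0, 0.001]
contact_force: [-6.9, -1.3, 14.7]
width: 0.0006
gripper_force: 7.4
```

Run:
```python
from h import *
for n in('side','top'):
    g=grab(n)
    hs=cv2.cvtColor(g['pixels'],cv2.COLOR_RGB2HSV); P=cloud(g)
    m=(hs[...,1]<40)&(hs[...,2]>120)&(abs(P[...,2]-.055)<.006)&(P[...,0]>.5)&(P[...,0]<.645)
    print('bed y',np.percentile(P[m][:,1],[1,99]))
s=robot.get_state();print(s['position'],s['contact_force'])
```

```text
bed y [-0.08372301  0.06375188]
bed y [-0.08327546  0.06349916]
[ 0.46979289 -0.00356884  0.06609138] [-5.37972914 -1.5399086  13.86097675]
```

Travelled about 128.5 mm with no stop yet. Continuing gently and watching the force.

>>> move_arm([
  [0, -1, 0],
  [0, -1, 0],
  [0, -1, 0],
  [0, -1, 0],
  [0, 0, 0],
], fingers=[0, 0, 0, 0, 0], yaw=[0, 0, 0, 0, 0])

```text
time: 7.97
position: [0.4698, 0.0004, 0.0661]
orientation: [3.14, -0.0, 0.001]
contact_force: [-6.9, -0.5, 14.2]
width: 0.0004
gripper_force: 7.4
```

>>> move_arm([
  [0, -1, 0],
  [0, -1, 0],
  [0, -1, 0],
  [0, 0, 0],
], fingers=[0, 0, 0, 0], yaw=[0, 0, 0, 0])

```text
time: 8.3
position: [0.4698, 0.0035, 0.0661]
orientation: [3.14, -0.001, 0.001]
contact_force: [-6.3, -0.5, 14.3]
width: 0.0007
gripper_force: 7.4
```

>>> move_arm([
  [0, -1, 0],
  [0, -1, 0],
  [0, -1, 0],
  [0, 0, 0],
], fingers=[0, 0, 0, 0], yaw=[0, 0, 0, 0])

```text
time: 8.63
position: [0.4698, 0.0058, 0.0661]
orientation: [3.139, -0.001, 0.002]
contact_force: [-6.1, -3.5, 14.1]
width: 0.0007
gripper_force: 7.3
```

Run:
```python
from h import *
g=grab('top'); im=cv2.cvtColor(g['pixels'],cv2.COLOR_RGB2BGR)
cv2.imwrite('pics/t3.png',cv2.convertScaleAbs(cv2.resize(im[170:300,190:380],None,fx=4,fy=4,interpolation=cv2.INTER_CUBIC),alpha=1.8,beta=10))
for n in('side','top'):
    g=grab(n)
    hs=cv2.cvtColor(g['pixels'],cv2.COLOR_RGB2HSV); P=cloud(g)
    m=(hs[...,1]<40)&(hs[...,2]>120)&(abs(P[...,2]-.055)<.006)&(P[...,0]>.5)&(P[...,0]<.645)
    print('bed y',np.percentile(P[m][:,1],[1,99]))
s=robot.get_state();print(s['position'],s['contact_force'])
```

```text
bed y [-0.07434449  0.07364718]
bed y [-0.07317654  0.07337431]
[0.46981801 0.00580288 0.0660772 ] [-6.56083635 -2.94298866 14.21808659]
```

View pics/t3.png

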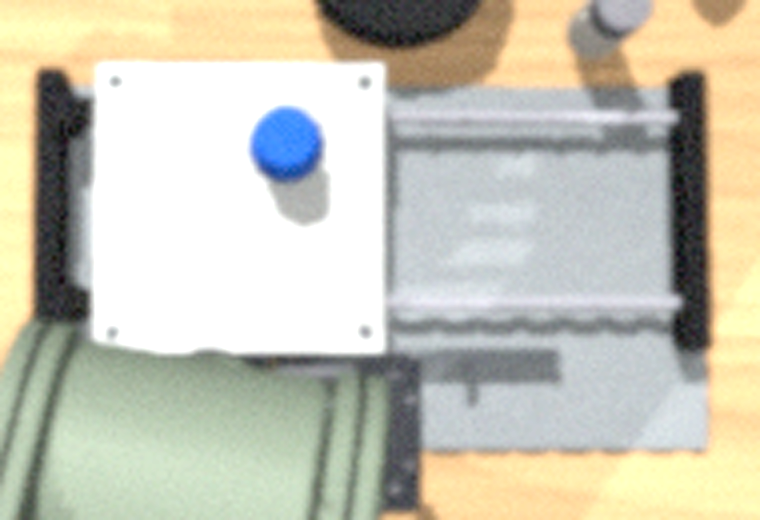

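Top view: the bed's left edge at crop (95,200) meets the post nubs at (80,110) and (75,300), and the print stands at (287,143). The y force is rising, so the bed has reached the bumpers. I'll push a bit further to make sure it rests there.

>>> move_arm([
  [0, -1, 0],
  [0, -1, 0],
  [0, -1, 0],
  [0, 0, 0],
], fingers=[0, 0, 0, 0], yaw=[0, 0, 0, 0])

```text
time: 9.12
position: [0.4707, 0.0076, 0.0661]
orientation: [3.137, -0.003, 0.002]
contact_force: [-3.3, -6.4, 11.9]
width: 0.0005
gripper_force: 5.8
```

The bed is stopped firmly against the bumpers. Release straight up.

>>> move_arm([
  [0, 0, -2],
  [0, 0, -2],
  [0, 0, -2],
  [0, 0, -2],
  [0, 0, -3],
  [0, 0, -5],
  [0, 0, -10],
  [0, 0, -20],
  [0, 0, -30],
  [0, 0, -30],
], fingers=[0, 0, 0, 0, 0, 0, 0, 0, 0, 0], yaw=[0, 0, 0, 0, 0, 0, 0, 0, 0, 0])

```text
time: 9.95
position: [0.4678, 0.0107, 0.1707]
orientation: [-3.14, 0.003, 0.001]
contact_force: [0.0, 0.3, 0.2]
width: 0.0007
gripper_force: 0.0
```

>>> move_arm([
  [0, 0, -30],
  [0, 0, -20],
  [-5, 20, 0],
  [-5, 25, 0],
  [-5, 25, 0],
  [-5, 25, 0],
  [-5, 25, 0],
  [-5, 25, 0],
  [-5, 20, 0],
  [0, 0, 0],
], fingers=[0, 0, 0, 0, 0, 0, 0, 0, 0, 0], yaw=[0, 0, 0, 0, 0, 0, 0, 0, 0, 0])

```text
time: 10.78
position: [0.4336, -0.1574, 0.2207]
orientation: [3.141, 0.0, -0.003]
contact_force: [-0.1, 0.1, -0.2]
width: 0.0008
gripper_force: 0.0
```

Run:
```python
from h import *
g=grab('side'); im=cv2.cvtColor(g['pixels'],cv2.COLOR_RGB2BGR)
cv2.imwrite('pics/s4.png',cv2.convertScaleAbs(cv2.resize(im[130:400,130:400],None,fx=2.2,fy=2.2,interpolation=cv2.INTER_CUBIC),alpha=1.4,beta=10))
for n in('side','top'):
    g=grab(n)
    hs=cv2.cvtColor(g['pixels'],cv2.COLOR_RGB2HSV); P=cloud(g)
    m=(hs[...,1]<40)&(hs[...,2]>120)&(abs(P[...,2]-.055)<.006)&(P[...,0]>.5)&(P[...,0]<.645)
    print('bed y',np.percentile(P[m][:,1],[1,99]))
    b=(abs(P[...,0]-.47)<.012)&(abs(P[...,1]-.001)<.012)
    print('btn z',np.nanmedian(P[b][:,2]),b.sum())
s=robot.get_state();print(s['time'],s['position'],s['contact_force'])
```

```text
bed y [-0.07445259  0.07373593]
btn z 0.062339489741946905 98
bed y [-0.073229    0.07347621]
btn z 0.06341401158944213 136
10.9333 [ 0.43428699 -0.15419096  0.22040628] [-0.46520981 -0.22251892  0.02698257]
```

View pics/s4.png

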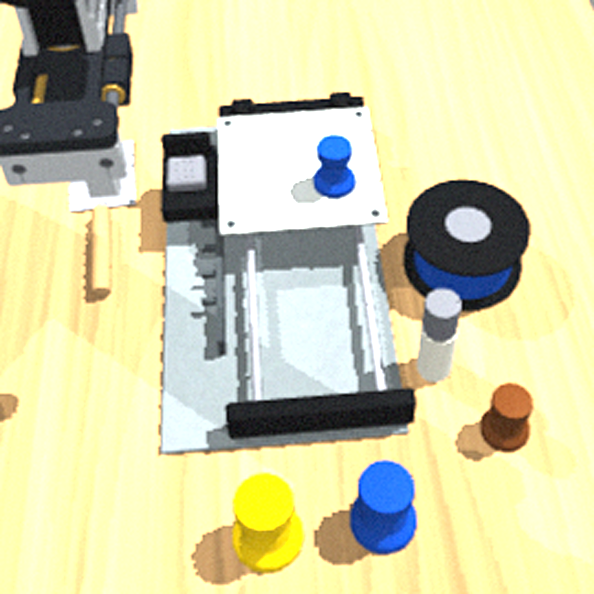

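The bed sits against the posts at crop (300,110). The button is up at (187,170), with its top 63 mm over the desk. The print stands at (335,168), nothing else has moved and the arm is clear, so I'm handing in.

```bash
python3 -c "
from plant import robot
print(robot.job_done())"
```

```text
the job is handed in; nothing more can be done
None
```

The bed rests against both bumpers with the button popped up and the bed locked; the print still stands on it, nothing else was moved, and the arm is clear. The job is handed in, with about 11 s of the 35 s used.

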